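# Clamp a board in the probe press and hold it on the fourth click

### The job

Contact the circuit board that lies in the small probe press for programming: first swing the clamp lever at the front of the press (the side towards you) until its arm points straight out of the front, square to the front edge, which pushes the board home against the back fence. Then take the T-handle of the press and pull it forward and down exactly four clicks, feeling each one, never on into the fifth, and finish while still holding it there, because the springs lift the probes off as soon as it is let go. Keep off the board itself and leave the tools lying around the press where they are.

Things in the scene. Friction and masses are not known exactly. Their poses are not given: they have to be found in the camera images.
- probe_press: small hand-lever probe press, fixed on the desk: aluminium plate 210 (x) by 130 (y) mm, top at 15 mm; origin on the desk under the plate's middle, x front to back, y left, z up. Clamp lever at the front (-x), grey column with cheeks up to 144 mm at the back. Over the board hangs a black probe block, z 44 to 66, x -30 to 10, y -27 to 27 mm, going down 11 mm at most
- board: green circuit board, 70 (x) by 90 (y) by 2 mm, lying loose in the nest of the press, its underside at 23 mm above the desk; origin at the centre of its underside, axes as the press. Pushed home against the back fence its origin lies at x -10 mm in the press's frame; at the start it stands 1.5 to 2.8 mm short of that.
- clamp_lever (a joint): clamp lever's angle, rad, growing clockwise from above: 0 = arm points right (-y of the press), 1.571 = straight out of the front (-x), over a dark line on the plate, where the cam's high point clamps the board; beyond (to 2.3) it loosens again. Stays where left; takes 3 to 5 N at the knob. Arm 70 mm from pivot to knob, 29 to 35 mm above the desk
- clamp_knob_grip (a point): middle of the black upright knob at the end of the clamp lever, 61 mm above the desk; the knob is round, 18 to 19 mm thick, and stands from 35 to 77 mm above the desk; it is grasped from above and turns freely on the arm
- clamp_pivot (a point): point on the upright axis of the clamp lever, 35 mm above the desk
- press_lever (a joint): press lever's angle, rad: 0 = up at rest, 10 degrees forward of upright; grows as the handle is pulled forward and down, to 1.26. A sprung roller pawl on a toothed wheel clicks every 0.1745 rad (22 mm at the handle): notches at 0.175, 0.349, 0.524, 0.698 (fourth), 0.873. The pull rises to 6-9 N in the first third of each click, then falls to 2-5 N as the roller drops into the notch. It does not lock: let go, it springs back to 0
- press_handle: T-handle at the end of the press lever, 125 mm from the shaft: bar along y of the press with two freely turning black sleeves 16 mm thick (18 at the collars), each 13 to 72 mm out from the middle; origin at the bar's middle, 243 mm above the desk at rest, 200 mm at the fourth click. The steel lever rod, 11 mm thick, joins it in the middle from below
- handle_left (a point): middle of the left (+y) sleeve of the T-handle, 45 mm from the lever rod
- handle_right (a point): middle of the right (-y) sleeve of the T-handle, 45 mm from the lever rod
- press_pivot (a point): centre of the press shaft on the middle plane of the press, 120 mm above the desk; the handle swings round it in the x-z plane of the press
- probe_pins: the ten thin sprung probe pins under the black probe block; origin at the middle of their tips; they go down 1.5 mm a click, meet the board between the second and third click and press on it with about 5 N at the fourth
- side_cutters: bystander: side cutters, 52 by 131 by 14 mm, lying in front and to the left of the press; origin at the centre of its underside
- tape_roll: bystander: roll of tape, 92 mm across, 12 mm high, lying behind and to the left of the press; origin at the centre of its underside
- marker_b: bystander: marker pen, 17 by 135 by 16 mm, lying in front of the press; origin at the centre of its underside

How it is judged:
On the way, in this order (a step that is already met when the one before it is completed fails the run):
1. the clamp lever points straight out of the front and the board is home against the back fence (value of joint clamp_lever between 1.42 and 1.72 rad and x of board in the frame of probe_press above -0.0109 m), for 0.3 s.
2. the press is held by its T-handle on the fourth click, the probes pressing on the board (all of step 1 and value of joint press_lever between 0.64 and 0.76 rad and contact force between the fingers and press_handle above 1 N and contact force between probe_pins and board above 2 N), for 0.3 s.
At the end, for the whole second after the job is handed in: the fingers still hold the T-handle (more than 1 N on it), the press lever rests on the fourth click (0.64 to 0.76 rad), the probe pins press on the board with more than 2 N, the clamp lever points straight out of the front (within 0.15 rad) and the board is home against the back fence (within 1 mm) (all of step 2 and velocity of joint press_lever between -0.05 and 0.05 rad/s); the arm keeps its last pose, push and grip.
It fails at once if the press is pulled past the fourth click towards the fifth (value of joint press_lever above 0.8 rad).
It fails at once if the press is pulled while the clamp lever is not on its mark (value of joint press_lever above 0.15 rad and (value of joint clamp_lever below 1.38 rad or value of joint clamp_lever above 1.76 rad)).
It fails at once if the fingers touch the board (contact force between the fingers and board above 1 N).
It fails at once if a tool lying round the press is pushed away (distance of any of side_cutters, tape_roll, marker_b from where it was at the start of the episode above 0.03 m).
It also fails if it takes over 62 s, if anything falls off the work surface, if the arm or the gripper's body presses on something with over 40 N, if the wrist force passes 120 N, or if a joint passes its speed limit or range.

### The arm

A 7-joint arm with a two-finger parallel gripper is mounted at the origin on a cart in front of the work surface, level with it; the furniture and walls round the work are solid. World frame = base frame: x ahead of the robot, y to its left, z up, the work surface at z = 0. Lengths are in m, angles in rad, forces in N, time in s.
With the tool pointing down it reaches from about 0.35 to 0.9 m from the base axis. Payload 8.1 kg.
Tool frame: the origin (TCP) lies between the finger pads; the fingertips stand 19 mm ahead of it and the grasp point (between the pads) is the TCP; y points along the fingers, x is the direction in which the jaws open and shut, and the axes are right-handed (so a half turn about y gives the same grasp; the last joint's range is limited). The gripper opens to 92 mm and grips with 3 to 60 N. Pads are 19 mm wide; open, the fingers measure 130 mm over their backs; the gripper's body (75 mm by 190 mm) begins 47 mm behind the grasp point.
Start: joints at [-1.419, 0.434, 0.025, 1.573, -0.012, 1.134, -0.075], TCP at [0.158, 0.605, 0.246] pointing down, gripper open.
Joint ranges: [-2.62, 2.62], [-0.44, 2.09], [-1.27, 1.32], [0.08, 2.57], [-1.32, 4.46], [0.12, 2], [-2.74, 2.74]. Speed limits (rad/s): [2.22, 2.22, 3.01, 3.01, 3.14, 3.14, 3.14].

### API

Orientations are given as a rotation vector (axis times angle).
In Python, from cell import arm gives the robot as it stands.
- The arm moves only by the tool move_arm, never from a script. Its argument "series" is a list of rows, each an object of numbers: "x", "y", "z": the shift along the tool's x, y, z in cm; "rx", "ry", "rz": the turn, a rotation vector about the tool's x, y, z in rad. In form: [{"x": .., "y": .., "z": .., "rx": .., "ry": .., "rz": ..}, ...]. A call has 1 to 12 rows; each row shifts and turns the pose as measured when the row begins, along the tool's axes as they then stand; what a row does not reach is not made up. A row lasts 1/8 s, in which the tool goes at most 62.5 mm and 10.7 degrees, less where a joint would pass 70% of its speed; a pose out of reach is approached as far as the arm can. A call is refused whole if a number of a shift passes 6.25 or a number of a turn 0.188, either way. A call with a gripper value outside its range is refused whole. "jaw" is the finger opening in cm, from 0 to 9.18, set as the call begins (left out, the last holds). The fingers move at their own pace and stop on an object; "newtons" is the grip in N (left out, the last holds). Time passes only in rows, so rows that do not move let the fingers close. It gives the time, the measured TCP pose, the force and the opening at its end, in the units of the state.
- arm.observe(): the state, without advancing time (a new reading comes with each control period).
- arm.get_image(name): name is "scene" or "side" or "wrist"; returns the picture (420x560x3 uint8, blue, green, red); there is no depth.
- arm.camera_params(name): a dict with "K" (3x3 intrinsics, pixels), "R" (3x3) and "t" (3): a world point X has camera coordinates R X + t; the wrist camera has in their place "tool_from_camera" (4x4, takes a point from camera to tool coordinates, whose origin is the TCP and whose axes are the tool frame's). Camera axes: x right, y down, z forward; pixel columns grow to the right and rows downward; lengths in m; the calibration is good to about 2 mm. A picture is of the moment at which its call begins: read the wrist's pose just before it. camera_params takes no time and is no camera call.
- arm.sign_off(): hands the job in, once; it reports no verdict.
The state is a dict: "clock": time; "joints": joint angles; "dq": joint speeds; "joint_efforts": joint torques, N m; "position": TCP position; "ee_rot": TCP orientation; "force": force on the tool from outside, world axes, zero at the start; "ft_torque": the same for the moment, N m; "width": opening from 0.0 (shut) to 1.0 (fully open).
Only numpy, scipy, OpenCV 4.12 (cv2) and the standard library are available. Lean on these libraries where they do the work, as an engineer would, in place of code of your own. Each camera call takes 0.05 s, during which the arm holds its last target.

## Working session

There is one attempt and no reset: what is moved stays moved. The work goes in short steps, Python scripts to look and compute and a tool call to move; the robot and the scene stay as the last step left them, time stands still between calls to the robot, and variables do not carry over. Pictures are saved under pics/ and viewed, and the job is handed in when it is done.

Besides the shell and the picture viewer there is one more tool, called as name(argument=value, ...) on one line, values as JSON. move_arm: Moves the arm, as the interface text tells. Its arguments: {"type":"object","properties":{"series":{"type":"array","items":{"type":"object","properties":{"x":{"type":"number"},"y":{"type":"number"},"z":{"type":"number"},"rx":{"type":"number"},"ry":{"type":"number"},"rz":{"type":"number"}}}},"jaw":{"type":"number"},"newtons":{"type":"number"}},"required":["series"]}

```bash
mkdir -p pics; ls; cat > h.py <<'E'
import numpy as np,cv2
from cell import arm
from scipy.spatial.transform import Rotation as Rn
def ray(name,u,v):
    p=arm.camera_params(name);K=np.array(p['K'])
    d=np.linalg.solve(K,[u,v,1.])
    if name=='wrist':
        s=arm.observe();T=np.array(p['tool_from_camera']);R=Rn.from_rotvec(s['ee_rot']).as_matrix()
        return R@T[:3,3]+np.array(s['position']),R@T[:3,:3]@d
    R=np.array(p['R']);t=np.array(p['t']);return -R.T@t,R.T@d
def plane(name,u,v,z):
    o,d=ray(name,u,v);return o+d*(z-o[2])/d[2]
def tri(a,b):
    o1,d1=ray(*a);o2,d2=ray(*b)
    s=np.linalg.lstsq(np.c_[d1,-d2],o2-o1,rcond=None)[0]
    p,q=o1+s[0]*d1,o2+s[1]*d2
    return (p+q)/2,np.linalg.norm(p-q)
def proj(name,X):
    p=arm.camera_params(name);K=np.array(p['K'])
    if name=='wrist':
        s=arm.observe();T=np.array(p['tool_from_camera']);R=Rn.from_rotvec(s['ee_rot']).as_matrix()
        c=T[:3,:3].T@(R.T@(np.array(X)-np.array(s['position']))-T[:3,3])
    else: c=np.array(p['R'])@X+np.array(p['t'])
    u=K@c;return u[:2]/u[2]
E
python3 - <<'E'
from h import *
s=arm.observe();print({k:np.round(v,3) for k,v in s.items()})
print(Rn.from_rotvec(s['ee_rot']).as_matrix().round(3))
for n in ['scene','side','wrist']:
    cv2.imwrite(f'pics/{n}0.png',arm.get_image(n)); 
    print(n,{k:np.round(v,3).tolist() for k,v in arm.camera_params(n).items()})
E
```

```text
pics
{'clock': np.float64(0.0), 'joints': array([-1.419,  0.435,  0.025,  1.574, -0.012,  1.134, -0.075]), 'dq': array([ 0.   ,  0.001,  0.001, -0.001,  0.002,  0.   ,  0.001]), 'joint_efforts': array([-1.0000e-03, -6.6785e+01,  9.8500e-01, -3.1448e+01, -6.1000e-02,
        4.3000e-02,  0.0000e+00]), 'position': array([0.157, 0.604, 0.245]), 'ee_rot': array([-1.32 , -1.019,  1.021]), 'force': array([ 0.778, -0.344, -0.251]), 'ft_torque': array([-0.013, -0.027, -0.027]), 'width': np.float64(1.0)}
[[ 0.252 -0.    -0.968]
 [ 0.968 -0.002  0.252]
 [-0.002 -1.    -0.   ]]
scene {'K': [[431.829, 0.0, 287.563], [0.0, 431.829, 208.301], [0.0, 0.0, 1.0]], 'R': [[0.539, -0.842, -0.021], [-0.456, -0.271, -0.848], [0.708, 0.466, -0.53]], 't': [-0.495, 0.316, 0.703]}
side {'K': [[525.33, 0.0, 280.289], [0.0, 525.33, 212.383], [0.0, 0.0, 1.0]], 'R': [[-0.968, -0.249, 0.005], [-0.159, 0.601, -0.783], [0.192, -0.76, -0.621]], 't': [0.435, 0.344, 0.957]}
wrist {'K': [[360.393, 0.0, 280.868], [0.0, 360.393, 205.276], [0.0, 0.0, 1.0]], 'tool_from_camera': [[1.0, 0.0, 0.001, -0.0], [-0.001, -0.252, 0.968, -0.139], [0.0, -0.968, -0.252, 0.068], [0.0, 0.0, 0.0, 1.0]]}
```

View pics/scene0.png

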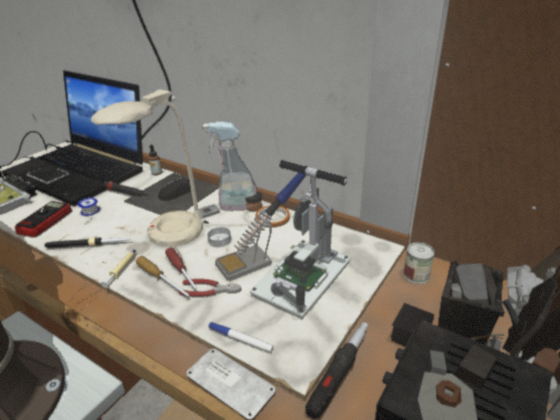

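View pics/side0.png

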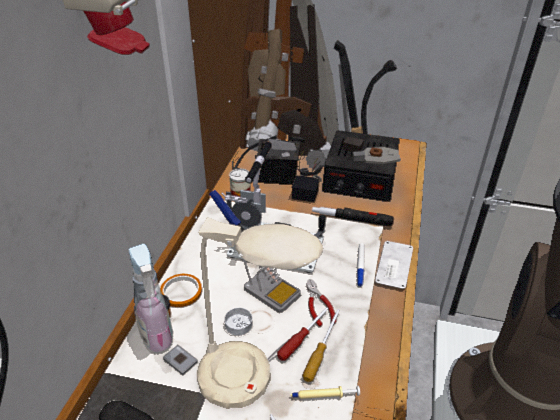

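View pics/wrist0.png

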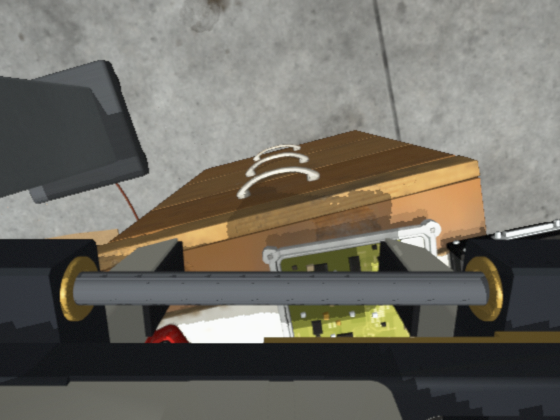

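Scene: the press is at about (300,260) with its T-handle from (282,165) to (345,182). In the side view the lamp head hides part of it. I'll zoom in.

```bash
python3 - <<'E'
import cv2
a=cv2.imread('pics/scene0.png')[145:325,215:385];cv2.imwrite('pics/sc_z.png',cv2.resize(a,None,fx=3.3,fy=3.3,interpolation=cv2.INTER_CUBIC))
a=cv2.imread('pics/side0.png')[130:300,190:390];cv2.imwrite('pics/sd_z.png',cv2.resize(a,None,fx=3.5,fy=3.5,interpolation=cv2.INTER_CUBIC))
E
```

```text
(no output)
```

View pics/sc_z.png

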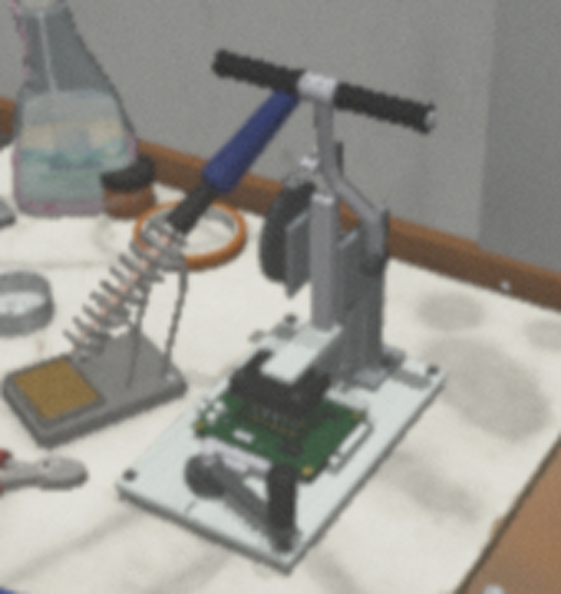

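View pics/sd_z.png

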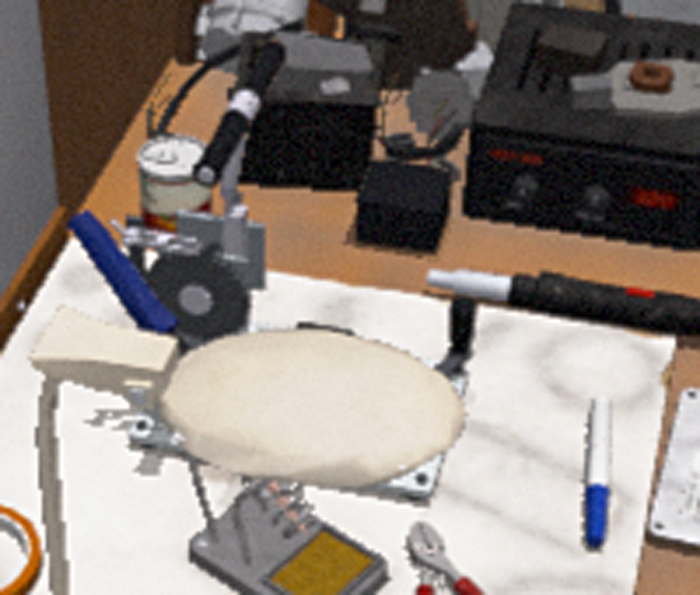

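```bash
python3 - <<'E'
from h import *
sc=lambda u,v:(215+(u+.5)/3.3-.5,145+(v+.5)/3.3-.5)
sd=lambda u,v:(190+(u+.5)/3.5-.5,130+(v+.5)/3.5-.5)
P={}
for n,c in dict(FL=(121,482),FR=(289,563),BR=(444,371)).items():
    P[n]=plane('scene',*sc(*c),.015);print(n,P[n].round(4))
print('side FR',plane('side',*sd(468,372),.015).round(4),'FL',plane('side',*sd(432,487),.015).round(4))
print(np.linalg.norm(P['FL']-P['FR']),np.linalg.norm(P['BR']-P['FR']))
d1=P['FL']-P['FR'];d2=P['BR']-P['FR']
print(np.degrees(np.arctan2(d1[1],d1[0]))-90,np.degrees(np.arctan2(d2[1],d2[0])))
print('handle mid',tri(('scene',*sc(318,88)),('side',*sd(244,103))))
print('handle L end',tri(('scene',*sc(219,65)),('side',*sd(205,173))))
print('handle R end',tri(('scene',*sc(429,117)),('side',*sd(276,45))))
print('knob top',tri(('scene',*sc(283,468)),('side',*sd(464,303))),plane('scene',*sc(283,468),.077))
# lamp head
print('lamp head side', [tri(('scene',95,118),('side',321,245))])
print('lamp planes',[plane('side',280,245,z).round(3) for z in (.2,.3,.4)],[plane('scene',125,112,z).round(3) for z in (.2,.3,.4)])
print('lamp R joint', tri(('scene',170,98),('side',203,230)))
print('iron handle top',tri(('scene',*sc(290,97)),('side',*sd(80,222))))
E
```

```text
FL [ 0.4271 -0.2265  0.015 ]
FR [ 0.4231 -0.3513  0.015 ]
BR [ 0.6313 -0.3505  0.015 ]
side FR [ 0.4281 -0.3433  0.015 ] FL [ 0.4295 -0.2247  0.015 ]
0.12488744830845631 0.20813312631415462
-1.7951517031663684 0.23008895576614272
handle mid (array([ 0.56893517, -0.28676473,  0.24660384]), np.float64(0.006303358630461507))
handle L end (array([ 0.5718719 , -0.21466473,  0.24240298]), np.float64(0.006029153273020733))
handle R end (array([ 0.56878754, -0.35901328,  0.24652764]), np.float64(0.005374407415364819))
knob top (array([ 0.43368592, -0.34176707,  0.07659953]), np.float64(0.0013282661237191287)) [ 0.43245793 -0.34198755  0.077     ]
lamp head side [(array([0.37140169, 0.06734451, 0.35326788]), np.float64(0.00428681713372314))]
lamp planes [array([ 0.472, -0.085,  0.2  ]), array([0.445, 0.023, 0.3  ]), array([0.418, 0.131, 0.4  ])] [array([0.698, 0.43 , 0.2  ]), array([0.515, 0.177, 0.3  ]), array([ 0.333, -0.076,  0.4  ])]
lamp R joint (array([0.55585746, 0.06393664, 0.33969742]), np.float64(0.0021445798562304856))
iron handle top (array([ 0.65390407, -0.21796201,  0.18642227]), np.float64(0.010828004722596532))
```

move_arm(series=[{"y": -3.4,"ry": 0.1645},{"y": -3.4,"ry": 0.1645},{"y": -3.4,"ry": 0.1645},{"y": -3.4,"ry": 0.1645},{"y": -3.4,"ry": 0.1645},{"y": -3.4,"ry": 0.1645},{"y": -3.4,"ry": 0.1645},{"y": -3.4,"ry": 0.1645}], jaw=5)

```text
invalid input
```

```bash
python3 - <<'E'
from h import *
sc=lambda u,v:(215+(u+.5)/3.3-.5,145+(v+.5)/3.3-.5)
print('pivot?',plane('scene',*sc(207,468),.035),plane('scene',*sc(207,460),.045),'knob base',plane('scene',*sc(285,543),.035))
s=arm.observe();print(s['position'],s['joints'].round(2),Rn.from_rotvec(s['ee_rot']).as_matrix().round(3))
E
```

```text
pivot? [ 0.44773049 -0.27820652  0.035     ] [ 0.44465145 -0.28066837  0.045     ] knob base [ 0.41866124 -0.35140688  0.035     ]
[0.15748228 0.60447234 0.24514049] [-1.42  0.44  0.02  1.57 -0.01  1.13 -0.08] [[ 0.252 -0.    -0.968]
 [ 0.968 -0.001  0.252]
 [-0.001 -1.    -0.   ]]
```

move_arm(series=[{"x": 0,"y": -3.4,"z": 0,"rx": 0,"ry": 0.1645,"rz": 0},{"x": 0,"y": -3.4,"z": 0,"rx": 0,"ry": 0.1645,"rz": 0},{"x": 0,"y": -3.4,"z": 0,"rx": 0,"ry": 0.1645,"rz": 0},{"x": 0,"y": -3.4,"z": 0,"rx": 0,"ry": 0.1645,"rz": 0},{"x": 0,"y": -3.4,"z": 0,"rx": 0,"ry": 0.1645,"rz": 0},{"x": 0,"y": -3.4,"z": 0,"rx": 0,"ry": 0.1645,"rz": 0},{"x": 0,"y": -3.4,"z": 0,"rx": 0,"ry": 0.1645,"rz": 0},{"x": 0,"y": -3.4,"z": 0,"rx": 0,"ry": 0.1645,"rz": 0}], jaw=5)

```text
clock: 1.15
position: [0.1571, 0.6033, 0.5198]
ee_rot: [-1.583, 0.035, -0.031]
force: [0.2, -0.5, 1.2]
width: 0.547
```

move_arm(series=[{"x": 3.5,"y": 0,"z": -4.4,"rx": 0,"ry": 0,"rz": 0},{"x": 3.5,"y": 0,"z": -4.4,"rx": 0,"ry": 0,"rz": 0},{"x": 3.5,"y": 0,"z": -4.4,"rx": 0,"ry": 0,"rz": 0},{"x": 3.5,"y": 0,"z": -4.4,"rx": 0,"ry": 0,"rz": 0},{"x": 3.5,"y": 0,"z": -4.4,"rx": 0,"ry": 0,"rz": 0},{"x": 3.5,"y": 0,"z": -4.4,"rx": 0,"ry": 0,"rz": 0},{"x": 3.0,"y": 0,"z": -4.4,"rx": 0,"ry": 0,"rz": 0},{"x": 0,"y": 0,"z": -5.5,"rx": 0,"ry": 0,"rz": 0},{"x": 0,"y": 0,"z": -5.5,"rx": 0,"ry": 0,"rz": 0},{"x": 0,"y": 0,"z": -5.5,"rx": 0,"ry": 0,"rz": 0},{"x": 0,"y": 0,"z": -5.5,"rx": 0,"ry": 0,"rz": 0},{"x": 0,"y": 0,"z": -5.5,"rx": 0,"ry": 0,"rz": 0}])

```text
clock: 2.65
position: [0.3768, -0.005, 0.5244]
ee_rot: [-1.584, 0.034, -0.029]
force: [0.7, 1.3, 0.4]
width: 0.545
```

move_arm(series=[{"x": 1,"y": 0,"z": -5.5,"rx": 0,"ry": 0,"rz": 0},{"x": 1,"y": 0,"z": -5.5,"rx": 0,"ry": 0,"rz": 0},{"x": 1,"y": 0,"z": -5.5,"rx": 0,"ry": 0,"rz": 0},{"x": 1,"y": 0,"z": -5.5,"rx": 0,"ry": 0,"rz": 0},{"x": 1,"y": 0,"z": -5,"rx": 0,"ry": 0,"rz": 0},{"x": 0,"y": 0,"z": 0,"rx": 0,"ry": 0,"rz": 0}])

```text
clock: 3.4
position: [0.4076, -0.25, 0.528]
ee_rot: [-1.573, 0.042, -0.03]
force: [0.2, 0.9, 0.9]
width: 0.546
```

```bash
python3 - <<'E'
from h import *
s=arm.observe();print(s['position'],s['joints'].round(2),Rn.from_rotvec(s['ee_rot']).as_matrix().round(3))
cv2.imwrite('pics/wrist1.png',arm.get_image('wrist'))
E
```

```text
[ 0.40758633 -0.2500244   0.52802126] [-0.66  0.12  1.3   1.42 -0.11  1.7   0.58] [[ 0.999 -0.008  0.045]
 [-0.045 -0.003  0.999]
 [-0.008 -1.    -0.003]]
```

View pics/wrist1.png

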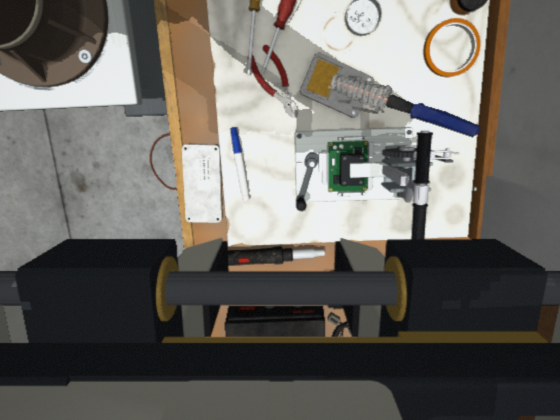

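```bash
python3 - <<'E'
from h import *
a=cv2.imread('pics/wrist1.png')[115:235,280:440];cv2.imwrite('pics/w1z.png',cv2.resize(a,None,fx=4.5,fy=4.5,interpolation=cv2.INTER_CUBIC))
cv2.imwrite('pics/side1.png',arm.get_image('side'))
cv2.imwrite('pics/scene1.png',arm.get_image('scene'))
E
```

```text
(no output)
```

View pics/w1z.png

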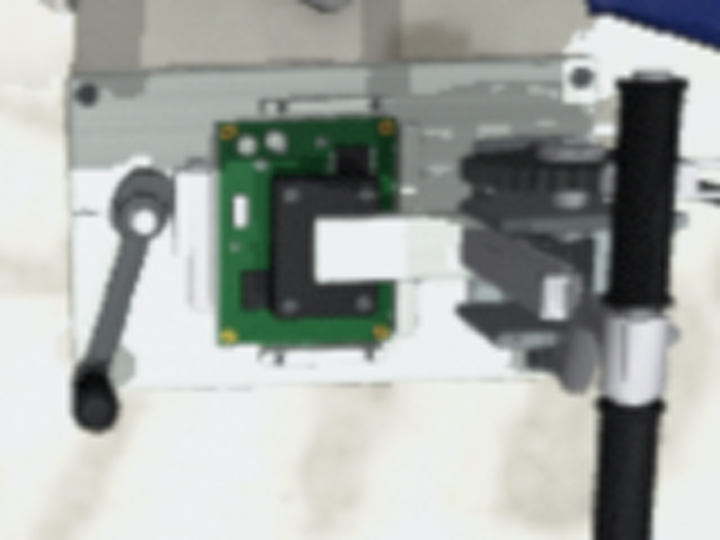

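View pics/side1.png

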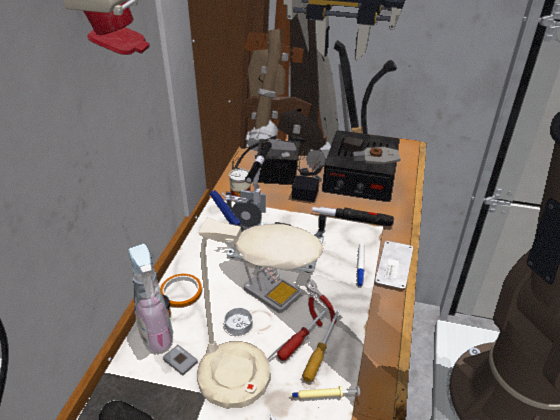

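View pics/scene1.png

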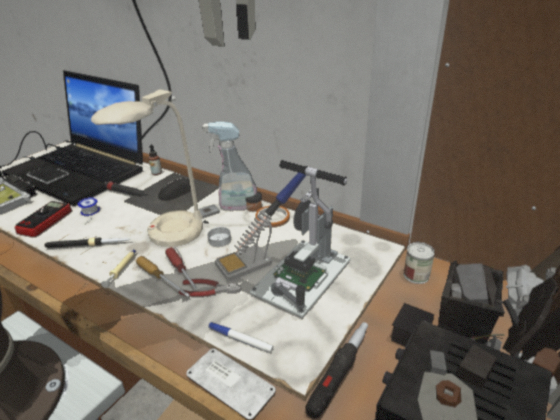

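```bash
python3 - <<'E'
from h import *
w=lambda u,v:(280+(u+.5)/4.5-.5,115+(v+.5)/4.5-.5)
g=lambda u,v,z:plane('wrist',*w(u,v),z).round(4)
print('FL',g(72,77,.015),'BL',g(592,60,.015),'FR',g(72,390,.015))
print('pivot',g(144,219,.04),'knobtop',g(97,408,.077))
print('handle mid',g(636,355,.25),'Lsleeve ends',g(655,80,.25),g(634,303,.25), 'R start',g(632,403,.25))
print('board',g(228,124,.025),g(397,120,.025),g(232,345,.025))
print('dark line',g(85,212,.015))
print('marker',plane('wrist',236,129,.01),plane('wrist',247,198,.01))
w1,w2=w(97,408),w(636,355)
print('cmp scene',proj('scene',np.array([.433,-.342,.077])))
sc=lambda u,v:(215+(u+.5)/3.3-.5,145+(v+.5)/3.3-.5)
print(tri(('wrist',*w1),('scene',*sc(283,468))),tri(('wrist',*w2),('scene',*sc(318,88))))
E
```

```text
FL [ 0.4324 -0.2138  0.015 ] BL [ 0.6368 -0.2145  0.015 ] FR [ 0.4292 -0.3411  0.015 ]
pivot [ 0.4582 -0.2675  0.04  ] knobtop [ 0.4368 -0.3329  0.077 ]
handle mid [ 0.5715 -0.2781  0.25  ] Lsleeve ends [ 0.5719 -0.207   0.25  ] [ 0.5701 -0.2642  0.25  ] R start [ 0.5712 -0.2912  0.25  ]
board [ 0.4927 -0.2335  0.025 ] [ 0.5586 -0.2342  0.025 ] [ 0.4942 -0.322   0.025 ]
dark line [ 0.4363 -0.2674  0.015 ]
marker [ 0.32618983 -0.20553904  0.01      ] [ 0.33835048 -0.33288286  0.01      ]
cmp scene [300.56457614 286.30291525]
(array([ 0.43832129, -0.33638749,  0.06908497]), np.float64(0.003594608758161924)) (array([ 0.5756887 , -0.28077204,  0.23911598]), np.float64(0.00014925548909977277))
```

move_arm(series=[{"x": 0,"y": 0,"z": 0,"rx": 0,"ry": -0.04,"rz": 0},{"x": 1,"y": 5.0,"z": -3,"rx": 0,"ry": 0,"rz": 0},{"x": 1,"y": 5.0,"z": -3,"rx": 0,"ry": 0,"rz": 0},{"x": 1,"y": 5.0,"z": -2.7,"rx": 0,"ry": 0,"rz": 0},{"x": 0,"y": 5.0,"z": 0,"rx": 0,"ry": 0,"rz": 0},{"x": 0,"y": 5.0,"z": 0,"rx": 0,"ry": 0,"rz": 0},{"x": 0,"y": 5.0,"z": 0,"rx": 0,"ry": 0,"rz": 0},{"x": 0,"y": 3.0,"z": 0,"rx": 0,"ry": 0,"rz": 0},{"x": 0,"y": 0,"z": 0,"rx": 0,"ry": 0,"rz": 0}])

```text
clock: 4.68
position: [0.4541, -0.3128, 0.1925]
ee_rot: [-1.559, -0.057, 0.04]
force: [-0.5, -0.2, 0.7]
width: 0.545
```

```bash
python3 - <<'E'
from h import *
s=arm.observe();print(s['position'],s['joints'].round(2),Rn.from_rotvec(s['ee_rot']).as_matrix().round(3))
i=arm.get_image('scene');cv2.imwrite('pics/scene2.png',cv2.resize(i[100:350,150:430],None,fx=2.4,fy=2.4))
i=arm.get_image('wrist');cv2.imwrite('pics/wrist2.png',i)
print(proj('wrist',[.436,-.337,.077]),proj('wrist',s['position']))
E
```

```text
[ 0.45412994 -0.3128318   0.19247919] [-0.18  0.52  1.02  1.88 -0.53  1.04  1.13] [[ 0.998  0.01  -0.062]
 [ 0.062  0.012  0.998]
 [ 0.011 -1.     0.011]]
[252.49179918 234.96522184] [280.25765259 271.15540198]
```

View pics/scene2.png

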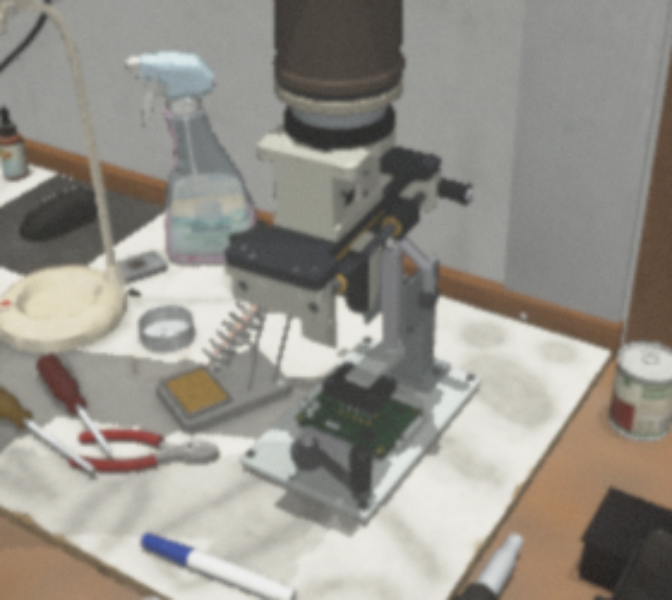

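View pics/wrist2.png

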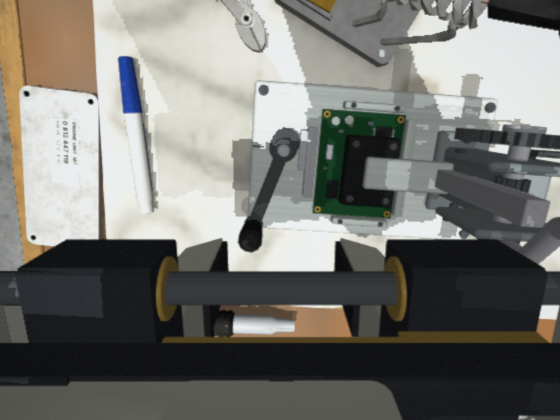

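```bash
python3 - <<'E'
from h import *
g=lambda u,v,z:plane('wrist',u,v,z).round(4)
print('knob',g(249.5,241,.077),'pivot',g(284,147,.04),'FL',g(254.5,81.5,.015),'FR',g(234,229,.015),'marker',g(124,58,.01),g(147,212,.01))
i=cv2.imread('pics/wrist2.png')[60:260,200:400];cv2.imwrite('pics/w2z.png',cv2.resize(i,None,fx=3,fy=3))
s=arm.observe();R=Rn.from_rotvec(s['ee_rot']).as_matrix()
print((R.T@(np.array([.436,-.337,.15])-s['position'])*100).round(2), Rn.from_matrix(R.T@np.array([[1,0,0],[0,0,1],[0,-1,0]])).as_rotvec())
E
```

```text
knob [ 0.4339 -0.3419  0.077 ] pivot [ 0.4565 -0.2733  0.04  ] FL [ 0.429  -0.2225  0.015 ] FR [ 0.4156 -0.3535  0.015 ] marker [ 0.3188 -0.2102  0.01  ] [ 0.3341 -0.3432  0.01  ]
[-2.09  4.43 -2.16] [-0.00927585  0.06069067  0.01368958]
```

View pics/w2z.png

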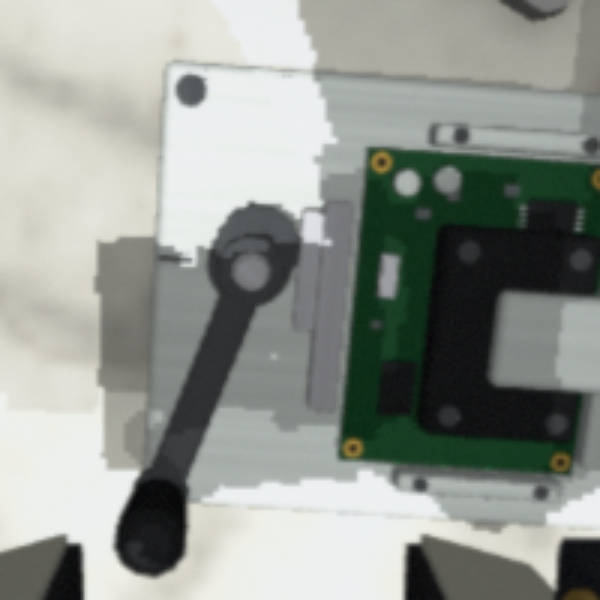

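move_arm(series=[{"x": -2.2,"y": 0,"z": -2.4,"rx": -0.009,"ry": 0.06,"rz": 0.013},{"x": 0,"y": 2.0,"z": 0,"rx": 0,"ry": 0,"rz": 0},{"x": 0,"y": 2.0,"z": 0,"rx": 0,"ry": 0,"rz": 0},{"x": 0,"y": 0,"z": 0,"rx": 0,"ry": 0,"rz": 0}])

```text
clock: 5.28
position: [0.4356, -0.3436, 0.1586]
ee_rot: [-1.576, -0.005, -0.007]
force: [0.9, -0.9, 1.2]
width: 0.546
```

```bash
python3 - <<'E'
from h import *
s=arm.observe();print(s['position'],s['joints'].round(2));R=Rn.from_rotvec(s['ee_rot']).as_matrix();print(R.round(3))
print((R.T@(np.array([.435,-.340,.061])-s['position'])*100).round(2), Rn.from_matrix(R.T@np.array([[1,0,0],[0,0,1],[0,-1,0]])).as_rotvec())
E
```

```text
[ 0.43564313 -0.34363331  0.15860045] [-0.1   0.57  0.99  1.91 -0.58  0.97  1.16]
[[ 1.     0.008  0.001]
 [-0.001 -0.005  1.   ]
 [ 0.008 -1.    -0.005]]
[-0.14  9.76  0.41] [ 0.00477633 -0.00135482  0.00812653]
```

move_arm(series=[{"x": -0.1,"y": 2.0,"z": 0.3,"rx": 0,"ry": 0,"rz": 0},{"x": 0,"y": 2.0,"z": 0,"rx": 0,"ry": 0,"rz": 0},{"x": 0,"y": 2.0,"z": 0,"rx": 0,"ry": 0,"rz": 0},{"x": 0,"y": 2.0,"z": 0,"rx": 0,"ry": 0,"rz": 0},{"x": 0,"y": 1.5,"z": 0,"rx": 0,"ry": 0,"rz": 0},{"x": 0,"y": 0,"z": 0,"rx": 0,"ry": 0,"rz": 0}])

```text
clock: 6.02
position: [0.437, -0.3432, 0.0612]
ee_rot: [-1.578, -0.008, -0.01]
force: [-0.7, -0.8, 0.6]
width: 0.543
```

```bash
python3 - <<'E'
from h import *
i=arm.get_image('scene');cv2.imwrite('pics/scene3.png',cv2.resize(i[180:340,220:380],None,fx=3.5,fy=3.5))
i=arm.get_image('side');cv2.imwrite('pics/side3.png',cv2.resize(i[130:300,190:390],None,fx=3.5,fy=3.5))
print(arm.observe()['position'])
E
```

```text
[ 0.43750218 -0.34376718  0.06242635]
```

View pics/scene3.png

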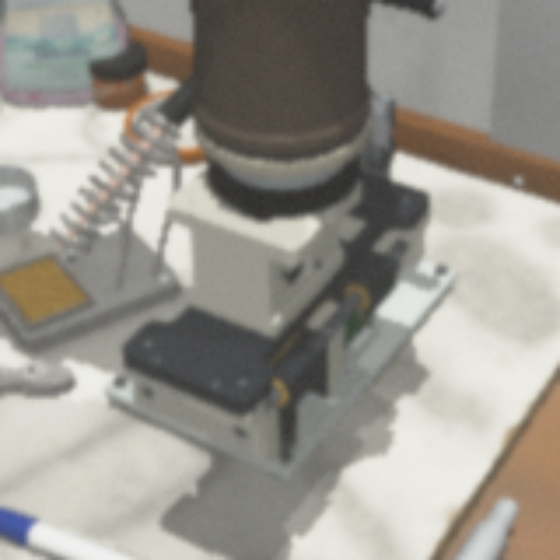

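View pics/side3.png

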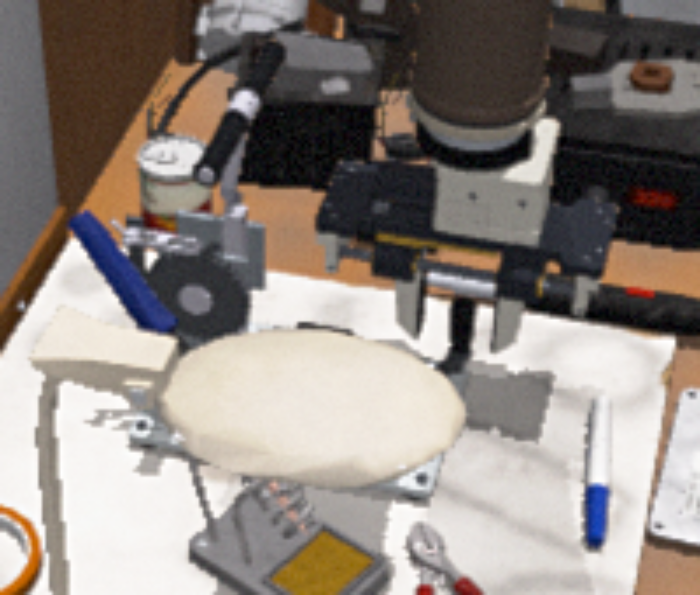

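The side view shows the knob between the fingers, so I'll close on it.

move_arm(series=[{"x": 0,"y": 0,"z": 0,"rx": 0,"ry": 0,"rz": 0},{"x": 0,"y": 0,"z": 0,"rx": 0,"ry": 0,"rz": 0},{"x": 0,"y": 0,"z": 0,"rx": 0,"ry": 0,"rz": 0},{"x": 0,"y": 0,"z": 0,"rx": 0,"ry": 0,"rz": 0},{"x": 0,"y": 0,"z": 0,"rx": 0,"ry": 0,"rz": 0}], jaw=0.5, newtons=25)

```text
clock: 6.75
position: [0.4372, -0.3448, 0.0639]
ee_rot: [-1.581, -0.009, -0.013]
force: [-0.4, -0.6, -1.7]
width: 0.191
```

move_arm(series=[{"x": -1.2,"y": 0.1,"z": 0.5,"rx": 0,"ry": 0,"rz": 0},{"x": -1.1,"y": 0.1,"z": 0.7,"rx": 0,"ry": 0,"rz": 0},{"x": -0.95,"y": 0,"z": 0.9,"rx": 0,"ry": 0,"rz": 0},{"x": -0.8,"y": 0,"z": 1.0,"rx": 0,"ry": 0,"rz": 0},{"x": 0,"y": 0,"z": 0,"rx": 0,"ry": 0,"rz": 0}])

```text
clock: 7.38
position: [0.3996, -0.3188, 0.0638]
ee_rot: [-1.592, -0.016, -0.021]
force: [-2.0, 1.8, -1.7]
width: 0.189
```

move_arm(series=[{"x": -0.8,"y": 0,"z": 1.3,"rx": 0,"ry": 0,"rz": 0},{"x": -0.5,"y": 0,"z": 1.4,"rx": 0,"ry": 0,"rz": 0},{"x": -0.1,"y": 0,"z": 1.0,"rx": 0,"ry": 0,"rz": 0},{"x": 0,"y": 0,"z": 0,"rx": 0,"ry": 0,"rz": 0}])

```text
clock: 7.88
position: [0.386, -0.2821, 0.0633]
ee_rot: [-1.596, -0.017, -0.023]
force: [-0.1, 0.3, 2.9]
width: 0.191
```

```bash
python3 - <<'E'
from h import *
s=arm.observe();print(s['position'],s['joints'].round(2),s['force'])
i=arm.get_image('wrist');cv2.imwrite('pics/wrist4.png',i)
E
```

```text
[ 0.38595819 -0.2821302   0.06332879] [-0.11  0.58  0.87  2.19 -0.75  0.65  1.29] [-0.08098648  0.33135825  2.90434703]
```

View pics/wrist4.png

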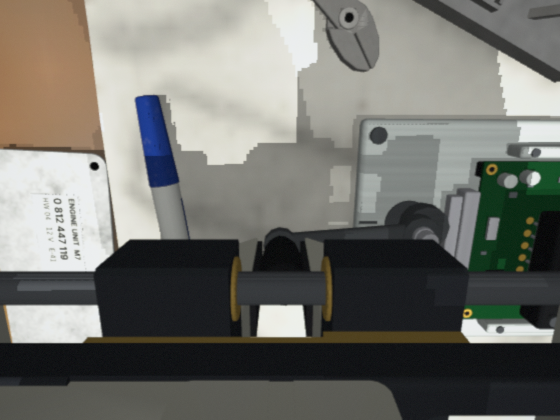

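```bash
python3 - <<'E'
from h import *
i=cv2.imread('pics/wrist4.png')[100:340,250:490];cv2.imwrite('pics/w4z.png',cv2.resize(i,None,fx=2.5,fy=2.5,interpolation=cv2.INTER_CUBIC))
E
```

```text
(no output)
```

View pics/w4z.png

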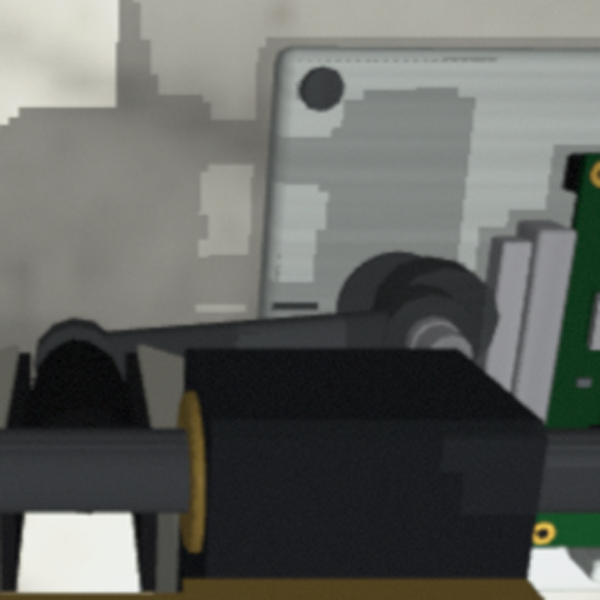

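```bash
python3 - <<'E'
from h import *
w=lambda u,v:(250+(u+.5)/2.5-.5,100+(v+.5)/2.5-.5)
g=lambda u,v,z:plane('wrist',*w(u,v),z)
a,b=g(105,332,.035),g(385,310,.035);d=b-a;print(a,b,'arm edge deg',np.degrees(np.arctan2(d[1],d[0])))
a,b=g(280,60,.015),g(262,300,.015);d=a-b;print(a,b,'front edge deg',np.degrees(np.arctan2(d[1],d[0]))-90)
a,b=g(320,48,.015),g(560,48,.015);d=b-a;print('left edge deg',np.degrees(np.arctan2(d[1],d[0])))
a,b=g(272,306,.015),g(318,305,.015);d=b-a;print(a,b,'line',np.degrees(np.arctan2(d[1],d[0])))
print('pivot washer top', g(437,335,.04), 'arm boss center',g(432,310,.035))
E
```

```text
[ 0.39150067 -0.27272958  0.035     ] [ 0.44639499 -0.26881776  0.035     ] arm edge deg 4.076058182360694
[ 0.42776992 -0.22202683  0.015     ] [ 0.42684652 -0.27315874  0.015     ] front edge deg -1.0346056356771527
left edge deg -0.24414995757480684
[ 0.42911853 -0.27456493  0.015     ] [ 0.43922953 -0.27445008  0.015     ] line 0.6507855700081718
pivot washer top [ 0.45499536 -0.27226537  0.04      ] arm boss center [ 0.45570081 -0.26892558  0.035     ]
```

move_arm(series=[{"x": 0,"y": 0,"z": 0.6,"rx": 0,"ry": 0,"rz": 0},{"x": 0,"y": 0,"z": 0,"rx": 0,"ry": 0,"rz": 0}])

```text
clock: 8.18
position: [0.3858, -0.2762, 0.0632]
ee_rot: [-1.596, -0.016, -0.023]
force: [-2.2, 1.8, 5.4]
width: 0.191
```

```bash
python3 - <<'E'
from h import *
s=arm.observe();print(s['position'],s['force'])
i=arm.get_image('wrist');cv2.imwrite('pics/wrist5.png',i);i=i[100:340,250:490];cv2.imwrite('pics/w5z.png',cv2.resize(i,None,fx=2.5,fy=2.5,interpolation=cv2.INTER_CUBIC))
E
```

```text
[ 0.38575225 -0.27615284  0.06317656] [-2.20367705  1.78797467  5.40401792]
```

View pics/w5z.png

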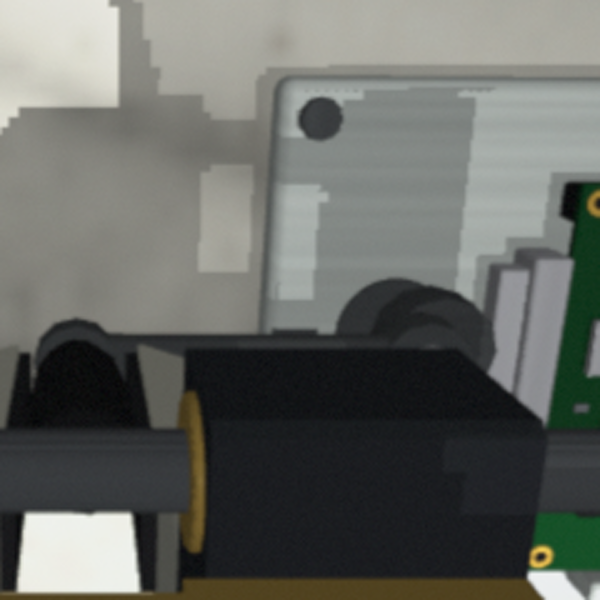

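The clamp arm now runs parallel to the plate's x axis, over the dark line. I'll release it and lift.

move_arm(series=[{"x": 0,"y": 0,"z": 0,"rx": 0,"ry": 0,"rz": 0},{"x": 0,"y": 0,"z": 0,"rx": 0,"ry": 0,"rz": 0},{"x": 0,"y": 0,"z": 0,"rx": 0,"ry": 0,"rz": 0},{"x": 0,"y": -3,"z": 0,"rx": 0.025,"ry": 0,"rz": 0},{"x": 0,"y": -4,"z": 0,"rx": 0,"ry": 0,"rz": 0},{"x": 0,"y": -5,"z": 0,"rx": 0,"ry": 0,"rz": 0},{"x": 0,"y": -5,"z": 0,"rx": 0,"ry": 0,"rz": 0},{"x": 0,"y": -5,"z": 0,"rx": 0,"ry": 0,"rz": 0},{"x": 0,"y": -5,"z": 0,"rx": 0,"ry": 0,"rz": 0},{"x": 0,"y": 0,"z": 0,"rx": 0,"ry": 0,"rz": 0}], jaw=5)

```text
clock: 9.48
position: [0.3795, -0.2752, 0.34]
ee_rot: [-1.567, -0.014, -0.021]
force: [0.7, 0.5, -0.8]
width: 0.538
```

```bash
python3 - <<'E'
from h import *
s=arm.observe();print(s['position'],s['joints'].round(2));R=Rn.from_rotvec(s['ee_rot']).as_matrix();print(R.round(3))
i=arm.get_image('wrist');cv2.imwrite('pics/wrist6.png',i);i=i[60:260,220:500];cv2.imwrite('pics/w6z.png',cv2.resize(i,None,fx=2.8,fy=2.8,interpolation=cv2.INTER_CUBIC))
E
```

```text
[ 0.37947721 -0.27520154  0.34001445] [-0.58  0.14  1.28  1.86 -0.16  1.24  0.75]
[[ 1.     0.022  0.005]
 [-0.005  0.004  1.   ]
 [ 0.022 -1.     0.004]]
```

View pics/w6z.png

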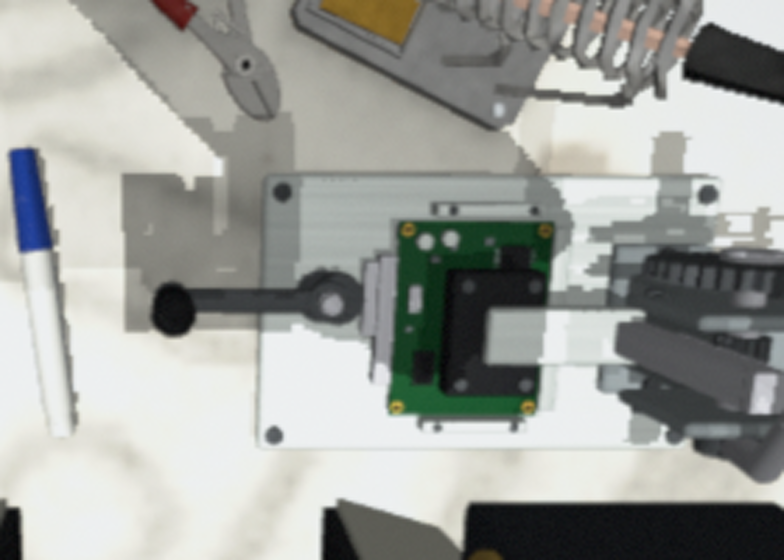

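View pics/wrist6.png

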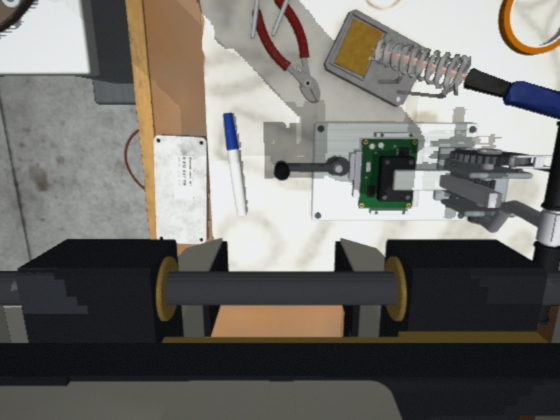

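```bash
python3 - <<'E'
from h import *
w=lambda u,v:(220+(u+.5)/2.8-.5,60+(v+.5)/2.8-.5)
g=lambda u,v,z:plane('wrist',*w(u,v),z)
def ang(a,b):
    d=b-a;return np.degrees(np.arctan2(d[1],d[0]))
print('arm',ang(g(200,301,.035),g(318,301,.035)))
print('left',ang(g(275,176,.015),g(700,178,.015)),'front',ang(g(258,440,.015),g(264,182,.015))-90)
print('FL',g(264,176,.015),'FR',g(258,447,.015),'board',[g(*c,.025) for c in ((398,221),(388,412),(553,222),(538,413))])
print('knob',g(173,309,.077),'pivot',g(333,303,.04))
print('handle mid collar',plane('wrist',548,226,.247),plane('wrist',548,226,.243))
E
```

```text
arm -0.3655025572790982
left -0.49798207361852026 front -0.2742489516767961
FL [ 0.42627508 -0.21860996  0.015     ] FR [ 0.42581014 -0.34514334  0.015     ] board [array([ 0.48518368, -0.23809526,  0.025     ]), array([ 0.48507351, -0.32573304,  0.025     ]), array([ 0.55455375, -0.23887514,  0.025     ]), array([ 0.55545549, -0.32681464,  0.025     ])]
knob [ 0.38408439 -0.26880756  0.077     ] pivot [ 0.4548492 -0.2723038  0.04     ]
handle mid collar [ 0.56205502 -0.28223938  0.247     ] [ 0.56527714 -0.28353907  0.243     ]
```

move_arm(series=[{"x": 4,"y": 0,"z": -1.3,"rx": 0,"ry": 0,"rz": -0.02},{"x": 5,"y": 0,"z": -1.3,"rx": 0,"ry": 0,"rz": 0},{"x": 5,"y": 0,"z": -1.3,"rx": 0,"ry": 0,"rz": 0},{"x": 4,"y": 0,"z": -1.3,"rx": 0,"ry": 0,"rz": 0},{"x": 0,"y": 0,"z": 0,"rx": 0,"ry": 0,"rz": 0},{"x": 0,"y": 0,"z": 0,"rx": 0,"ry": 0,"rz": 0}])

```text
clock: 10.28
position: [0.5631, -0.3251, 0.3327]
ee_rot: [-1.553, -0.023, -0.025]
force: [-0.0, -0.4, 0.1]
width: 0.545
```

```bash
python3 - <<'E'
from h import *
s=arm.observe();print(s['position'],s['joints'].round(2));R=Rn.from_rotvec(s['ee_rot']).as_matrix();print(R.round(3))
i=arm.get_image('wrist');cv2.imwrite('pics/wrist7.png',i)
i=arm.get_image('scene');cv2.imwrite('pics/scene7.png',cv2.resize(i[100:300,200:420],None,fx=3,fy=3))
E
```

```text
[ 0.56313188 -0.32509282  0.33266184] [-0.16  0.57  1.06  1.44 -0.53  1.41  0.91]
[[ 1.     0.031  0.001]
 [-0.002  0.018  1.   ]
 [ 0.031 -0.999  0.018]]
```

View pics/wrist7.png

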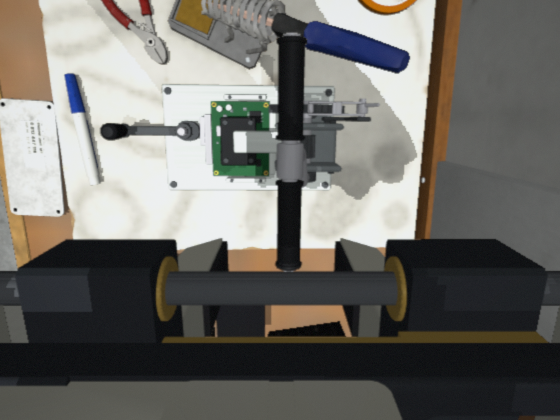

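View pics/scene7.png

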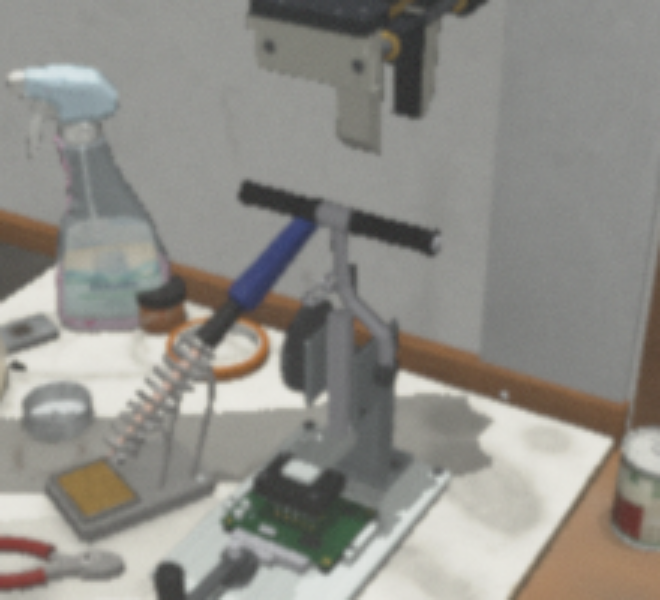

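```bash
python3 - <<'E'
from h import *
for n,c in dict(Lend=(291,38),mid=(290,160),Rend=(288,266)).items(): print(n,plane('wrist',*c,.25))
s=arm.observe();R=Rn.from_rotvec(s['ee_rot']).as_matrix()
T=np.array([[1,0,0],[0,0,1],[0,-1,0]])
print((R.T@(np.array([.569,-.328,.245])-s['position'])*100).round(2), Rn.from_matrix(R.T@T).as_rotvec())
E
```

```text
Lend [ 0.57120858 -0.2145038   0.25      ]
mid [ 0.57101417 -0.28453242  0.25      ]
Rend [ 0.57006386 -0.35503862  0.25      ]
[ 0.29  8.84 -0.52] [-0.01833367 -0.00064722  0.03191474]
```

move_arm(series=[{"x": 0.6,"y": 0,"z": -0.4,"rx": -0.018,"ry": 0,"rz": 0.03},{"x": 0,"y": 2.5,"z": 0,"rx": 0,"ry": 0,"rz": 0},{"x": 0,"y": 2.5,"z": 0,"rx": 0,"ry": 0,"rz": 0},{"x": 0,"y": 2.5,"z": 0,"rx": 0,"ry": 0,"rz": 0},{"x": 0,"y": 1.3,"z": 0,"rx": 0,"ry": 0,"rz": 0},{"x": 0,"y": 0,"z": 0,"rx": 0,"ry": 0,"rz": 0}])

```text
clock: 11.12
position: [0.571, -0.3272, 0.2458]
ee_rot: [-1.573, -0.003, 0.001]
force: [-0.1, 0.3, -0.1]
width: 0.544
```

```bash
python3 - <<'E'
from h import *
s=arm.observe();print(s['position'],s['joints'].round(2),s['force']);R=Rn.from_rotvec(s['ee_rot']).as_matrix();print(R.round(3))
i=arm.get_image('scene');cv2.imwrite('pics/scene8.png',cv2.resize(i[100:300,200:420],None,fx=3,fy=3))
i=arm.get_image('side');cv2.imwrite('pics/side8.png',cv2.resize(i[100:300,190:390],None,fx=3,fy=3))
E
```

```text
[ 0.5710107  -0.32715556  0.2458414 ] [-0.15  0.65  1.02  1.54 -0.57  1.27  0.95] [-0.11574608  0.34384207 -0.13979471]
[[ 1.     0.001 -0.003]
 [ 0.003 -0.002  1.   ]
 [ 0.001 -1.    -0.002]]
```

View pics/scene8.png

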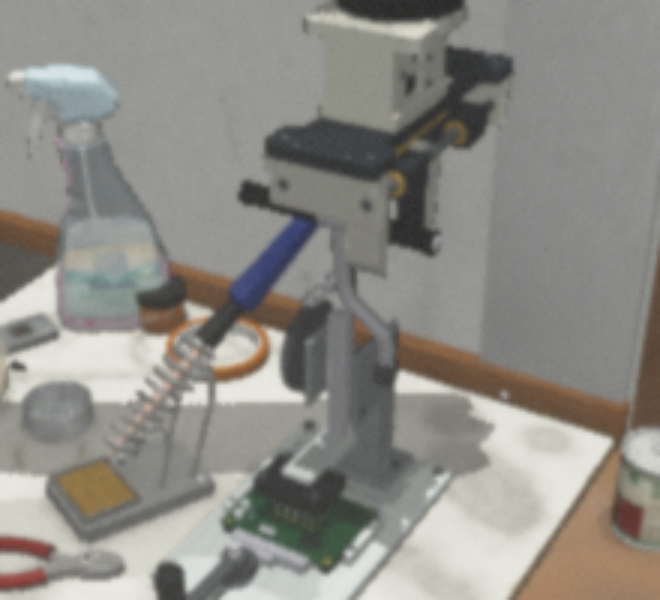

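View pics/side8.png

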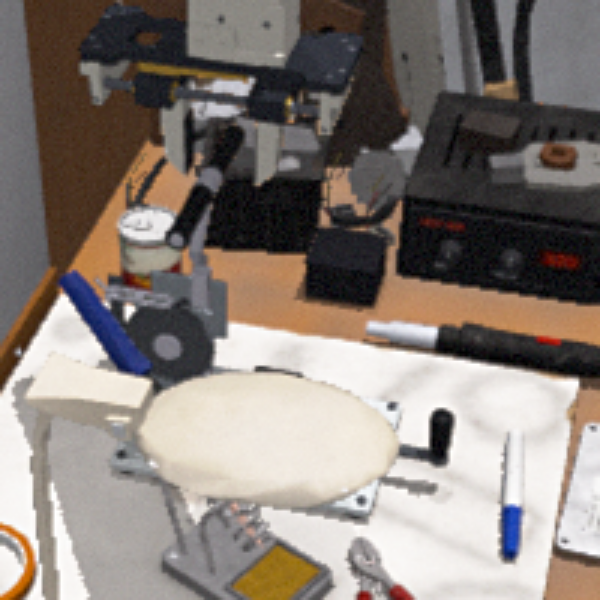

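The bar is between the fingers, so I'll grip it.

move_arm(series=[{"x": 0,"y": 0,"z": 0,"rx": 0,"ry": 0,"rz": 0},{"x": 0,"y": 0,"z": 0,"rx": 0,"ry": 0,"rz": 0},{"x": 0,"y": 0,"z": 0,"rx": 0,"ry": 0,"rz": 0},{"x": 0,"y": 0,"z": 0,"rx": 0,"ry": 0,"rz": 0},{"x": 0,"y": 0,"z": 0,"rx": 0,"ry": 0,"rz": 0}], jaw=0.5, newtons=30)

```text
clock: 11.85
position: [0.5711, -0.3287, 0.2494]
ee_rot: [-1.575, -0.005, -0.002]
force: [-0.6, 0.8, 0.4]
width: 0.164
```

```bash
python3 - <<'E'
from h import *
s=arm.observe();print(s['position'],s['force'],s['width']*91.8)
E
```

```text
[ 0.57111151 -0.32872689  0.24938007] [-0.60788396  0.76141632  0.36185067] 15.053127791990311
```

move_arm(series=[{"x": -0.7,"y": 0.2,"z": 0,"rx": 0,"ry": 0,"rz": 0},{"x": -0.7,"y": 0.25,"z": 0,"rx": 0,"ry": 0,"rz": 0},{"x": -0.7,"y": 0.3,"z": 0,"rx": 0,"ry": 0,"rz": 0}])

```text
clock: 12.22
position: [0.5554, -0.3287, 0.2452]
ee_rot: [-1.578, -0.018, -0.008]
force: [0.2, 2.8, 10.8]
width: 0.163
```

```bash
cat > st.py <<'E'
from h import *
s=arm.observe();p=s['position'];a=np.arcsin((.5928-p[0])/.125)-.1745
a2=np.arctan2(.5928-p[0],p[2]-.0064-.12)-.1745
print(s['clock'],p.round(4),s['force'].round(1),s['joints'].round(2),'th',a.round(3),a2.round(3),'w',s['width'].round(3),'rot',np.round(s['ee_rot'],3))
E
python3 st.py
```

```text
Traceback (most recent call last):
  File "st.py", line 4, in <module>
    print(s['clock'],p.round(4),s['force'].round(1),s['joints'].round(2),'th',a.round(3),a2.round(3),'w',s['width'].round(3),'rot',np.round(s['ee_rot'],3))
                                                                                                         ^^^^^^^^^^^^^^^^
AttributeError: 'float' object has no attribute 'round'
```

```bash
sed -i "s/s\['width'\].round(3)/round(s['width'],3)/" st.py; python3 st.py
```

```text
12.225 [ 0.5554 -0.3287  0.2452] [ 0.2  2.8 10.8] [-0.16  0.62  1.02  1.59 -0.56  1.23  0.97] th 0.13 0.131 w 0.163 rot [-1.578 -0.018 -0.008]
```

move_arm(series=[{"x": -0.4,"y": 0,"z": 0,"rx": 0,"ry": 0,"rz": 0},{"x": -0.3,"y": 0.1,"z": 0,"rx": 0,"ry": 0,"rz": 0}])

```text
clock: 12.48
position: [0.55, -0.3284, 0.2438]
ee_rot: [-1.579, -0.022, -0.01]
force: [4.9, -1.3, -0.6]
width: 0.162
```

```bash
python3 st.py
```

```text
12.475 [ 0.55   -0.3284  0.2438] [ 4.9 -1.3 -0.6] [-0.17  0.61  1.03  1.61 -0.56  1.22  0.98] th 0.175 0.175 w 0.162 rot [-1.579 -0.022 -0.01 ]
```

move_arm(series=[{"x": -0.8,"y": 0.25,"z": 0,"rx": 0,"ry": 0.01,"rz": 0},{"x": -0.8,"y": 0.3,"z": 0,"rx": 0,"ry": 0.01,"rz": 0},{"x": -0.5,"y": 0.3,"z": 0,"rx": 0,"ry": 0,"rz": 0}])

```text
clock: 12.85
position: [0.5335, -0.3283, 0.2362]
ee_rot: [-1.582, -0.016, -0.03]
force: [0.1, 2.0, 8.2]
width: 0.167
```

```bash
python3 st.py
```

```text
12.85 [ 0.5335 -0.3283  0.2362] [0.1 2.  8.2] [-0.18  0.59  1.04  1.66 -0.56  1.18  0.99] th 0.32 0.321 w 0.167 rot [-1.582 -0.016 -0.03 ]
```

move_arm(series=[{"x": -0.4,"y": 0.05,"z": 0,"rx": 0,"ry": 0,"rz": 0},{"x": -0.1,"y": 0,"z": 0,"rx": 0,"ry": 0,"rz": 0}])

```text
clock: 13.1
position: [0.5304, -0.3281, 0.2349]
ee_rot: [-1.584, -0.02, -0.031]
force: [7.5, -2.9, -3.3]
width: 0.164
```

```bash
python3 st.py
```

```text
13.1 [ 0.5304 -0.3281  0.2349] [ 7.5 -2.9 -3.3] [-0.18  0.59  1.04  1.68 -0.56  1.16  0.99] th 0.348 0.347 w 0.164 rot [-1.584 -0.02  -0.031]
```

move_arm(series=[{"x": -0.75,"y": 0.45,"z": 0,"rx": 0,"ry": 0.01,"rz": 0},{"x": -0.7,"y": 0.45,"z": 0,"rx": 0,"ry": 0.01,"rz": 0},{"x": -0.5,"y": 0.35,"z": 0,"rx": 0,"ry": 0,"rz": 0}])

```text
clock: 13.48
position: [0.5143, -0.328, 0.2237]
ee_rot: [-1.585, -0.013, -0.049]
force: [2.7, 0.7, 4.0]
width: 0.165
```

```bash
python3 st.py
```

```text
13.475 [ 0.5143 -0.328   0.2237] [2.7 0.7 4. ] [-0.19  0.58  1.04  1.73 -0.57  1.12  1.  ] th 0.505 0.505 w 0.165 rot [-1.585 -0.013 -0.049]
```

move_arm(series=[{"x": -0.25,"y": 0.15,"z": 0,"rx": 0,"ry": 0,"rz": 0.015},{"x": -0.1,"y": 0.05,"z": 0,"rx": 0,"ry": 0,"rz": 0.01}])

```text
clock: 13.72
position: [0.5122, -0.328, 0.222]
ee_rot: [-1.586, 0.004, -0.03]
force: [5.3, 0.4, 3.7]
width: 0.161
```

```bash
python3 st.py
```

```text
13.725 [ 0.5122 -0.328   0.222 ] [5.3 0.4 3.7] [-0.19  0.59  1.04  1.72 -0.56  1.14  1.  ] th 0.526 0.526 w 0.161 rot [-1.586  0.004 -0.03 ]
```

move_arm(series=[{"x": -0.6,"y": 0.55,"z": 0,"rx": 0,"ry": 0.005,"rz": 0.005},{"x": -0.55,"y": 0.55,"z": 0,"rx": 0,"ry": 0.005,"rz": 0},{"x": -0.35,"y": 0.4,"z": 0,"rx": 0,"ry": 0,"rz": 0}])

```text
clock: 14.1
position: [0.4985, -0.3279, 0.2084]
ee_rot: [-1.586, 0.013, -0.033]
force: [1.3, 1.2, 5.4]
width: 0.167
```

```bash
python3 st.py
```

```text
14.1 [ 0.4985 -0.3279  0.2084] [1.3 1.2 5.4] [-0.18  0.59  1.04  1.76 -0.56  1.1   1.01] th 0.681 0.681 w 0.167 rot [-1.586  0.013 -0.033]
```

move_arm(series=[{"x": -0.25,"y": 0.15,"z": 0,"rx": 0,"ry": 0,"rz": 0}])

```text
clock: 14.22
position: [0.4969, -0.3277, 0.207]
ee_rot: [-1.587, 0.011, -0.033]
force: [8.2, 0.5, 1.8]
width: 0.163
```

```bash
python3 st.py
```

```text
14.225 [ 0.4969 -0.3277  0.207 ] [8.2 0.5 1.8] [-0.18  0.58  1.04  1.77 -0.56  1.1   1.02] th 0.7 0.698 w 0.163 rot [-1.587  0.011 -0.033]
```

```bash
python3 - <<'E'
from h import *
for k in range(10):
    i=arm.get_image(['scene','side','wrist'][k%3]); cv2.imwrite(f'pics/f{k}.png',i)
    exec(open('st.py').read().split('\n',1)[1])
a=cv2.imread('pics/f0.png')[120:320,220:400];cv2.imwrite('pics/f0z.png',cv2.resize(a,None,fx=3,fy=3))
E
```

```text
14.275 [ 0.4969 -0.3278  0.2069] [ 6.1 -1.2  1.5] [-0.18  0.58  1.04  1.77 -0.56  1.1   1.02] th 0.699 0.698 w 0.165 rot [-1.587  0.011 -0.033]
14.325 [ 0.4971 -0.3278  0.207 ] [ 6.1 -0.7  1.6] [-0.18  0.58  1.04  1.77 -0.56  1.1   1.02] th 0.698 0.696 w 0.163 rot [-1.587  0.011 -0.033]
14.375 [ 0.4971 -0.3278  0.2071] [ 5.5 -0.5  1.3] [-0.18  0.58  1.04  1.77 -0.56  1.1   1.02] th 0.698 0.696 w 0.166 rot [-1.587  0.011 -0.033]
14.425 [ 0.4971 -0.3278  0.2071] [ 6.  -0.3  1. ] [-0.18  0.58  1.04  1.77 -0.56  1.1   1.02] th 0.698 0.696 w 0.169 rot [-1.587  0.011 -0.033]
14.475 [ 0.4971 -0.3278  0.2071] [5.1 0.2 1.1] [-0.18  0.58  1.04  1.77 -0.56  1.1   1.02] th 0.698 0.696 w 0.166 rot [-1.587  0.011 -0.033]
14.525 [ 0.4971 -0.3278  0.2071] [6.2 0.1 1.8] [-0.18  0.58  1.04  1.77 -0.56  1.1   1.02] th 0.698 0.696 w 0.162 rot [-1.587  0.011 -0.033]
14.575 [ 0.4971 -0.3278  0.2071] [ 6.2 -0.   2.2] [-0.18  0.58  1.04  1.77 -0.56  1.1   1.02] th 0.698 0.696 w 0.167 rot [-1.587  0.011 -0.033]
14.625 [ 0.4971 -0.3278  0.2071] [ 5.7 -0.1  2.5] [-0.18  0.58  1.04  1.77 -0.56  1.1   1.02] th 0.698 0.696 w 0.162 rot [-1.587  0.011 -0.033]
14.675 [ 0.4971 -0.3278  0.2071] [ 5.4 -0.1  1.7] [-0.18  0.58  1.04  1.77 -0.56  1.1   1.02] th 0.698 0.696 w 0.159 rot [-1.587  0.011 -0.033]
14.725 [ 0.4971 -0.3278  0.2071] [6.  0.2 0.7] [-0.18  0.58  1.04  1.77 -0.56  1.1   1.02] th 0.697 0.696 w 0.163 rot [-1.587  0.011 -0.033]
```

View pics/f0z.png

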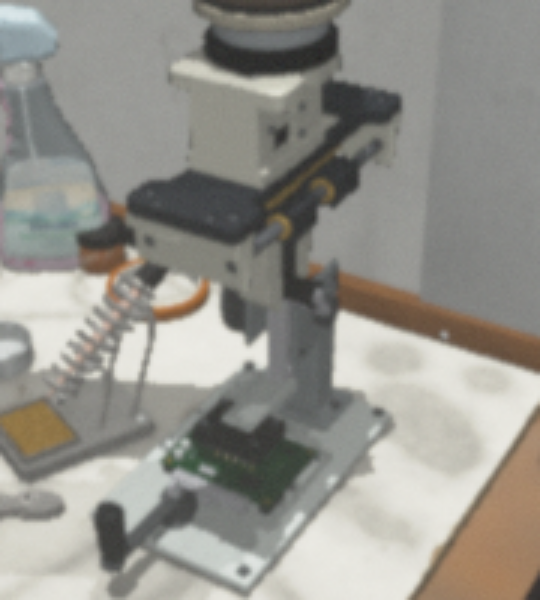

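View pics/f2.png

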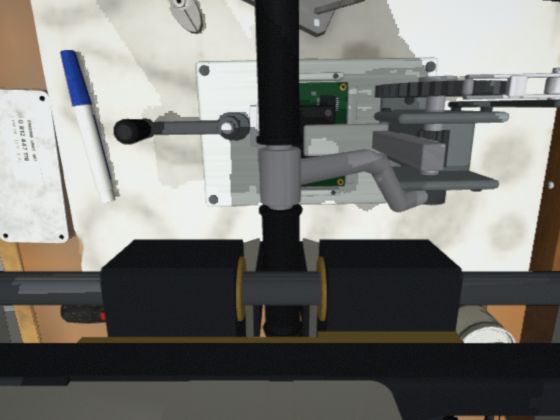

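The clamp is still on its mark and the bar is steady in the fingers at about 0.697 rad. I'll hand it in.

```bash
python3 -c "
from cell import arm
print(arm.sign_off())"
```

```text
the job is handed in; nothing more can be done
None
```

I turned the clamp lever straight out of the front, pulled the T-handle down four clicks by its right sleeve, and handed the job in while still holding it there.

- **Clamp lever:** after I let go, the arm measured within about 0.1° of the press's own axis, and it was still straight in the last picture.
- **Board:** its front edge put its origin at about x -10.9 mm in the press's frame, against -10 mm when home. My measurement is only good to 1–2 mm, so this agrees with the board being home but doesn't prove it to the 1 mm limit.
- **Press lever:** worked out from the tool position, it stopped at 0.175, 0.348, 0.526 and 0.70 rad, matching the four notches. It then stayed at 0.697 rad for the last 0.5 s, with about 6 N on the fingers.
- **Probe pins:** I had no way to measure their force on the board. I am inferring it from the lever sitting on the fourth click.
- **Tools around the press:** the marker and side cutters had not visibly moved in the wrist and scene pictures, and neither had the tape roll in the scene view. I didn't measure their positions again.

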